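# Stop, clear and re-arm the brush sander

## Task

A bowl blank has stalled on the feed belt of the little brush sander. Press the mushroom stop button in until it latches and stays down, then push the blank sideways across the belt until all of it sits flat on the steel side shelf, and only then twist the button clockwise until it springs back up. Slide the blank without lifting or tipping it, and leave everything else on the bench where it stands.

Things in the scene. Friction and masses are not known exactly. Their poses are not given: they have to be found in the camera images.
- station: Grey box 100 x 100 x 60 mm, fixed to the bench, with the mushroom stop button in the middle of its top. Origin: centre of its underside, on the bench; z up.
- stop_press (a joint): How far the stop button is pushed in, straight down, in m: 0 = up (released), 0.0085 = latched down, 0.010 = against its end stop. It takes 2 N at the top and 3 to 6 N on the way, then is hard at the end stop. Pushed against the end stop and let go, it stays latched; let go sooner, it springs up again.
- stop_turn (a joint): Twist of the button in rad: 0 = at rest, grows clockwise seen from above, end stop at 0.95. Free to turn clockwise only; a spring brings it back to 0 when let go (about 0.015 N m at rest, 0.045 N m at the end). When the button is latched, a twist of more than about 0.6 rad frees the latch and it springs up by 8.5 mm; it then stays up as the twist goes back.
- stop_top (a point): Centre of the top face of the raised bar on the button, on the button's axis, 113 mm above the bench when up; moves and turns with the button. The button is a black dome 66 mm in diameter with white arrow marks; on it stands a bar 52 mm long, 12 mm wide and 20 mm high, running along this point's x axis; z up. The dome's top lies 20 mm below this point, its rim 26 mm below.
- sander: Small brush sander, fixed to the bench. Origin: on the bench under the belt's centre; z up. The black belt, at rest, is 140 mm wide along x and runs along y from -155 to 215 mm, its top 60 mm above the bench. A flat rail 1 mm lower edges it on both sides, out to x = 78 mm. A green hood 172 mm wide and 180 mm high stands over the belt from y = 170 to 330 mm.
- shelf (a point): Centre of the flat steel side shelf on top, 153 mm along the sander's +x from its origin (the side away from the robot) and -30 mm along y; axes as the sander's. The shelf reaches 75 mm either way along x and 110 mm along y, and its top is 59.5 mm above the bench, flush with the belt. A lip 10 mm high stands along its far edge, its inner face 73 mm beyond this point.
- blank: Round wooden bowl blank lying on the belt, 110 mm in diameter and 38 mm high, its top edge bevelled; about 0.15 to 0.3 kg; too wide to be gripped. Origin: centre of its underside; z up.
- toy_car: Small wooden toy car, 90 x 54 x 46 mm, loose on the bench; a bystander. Origin: under its centre.
- sanding_block: Cork sanding block, 110 x 67 x 30 mm, loose; a bystander. Origin: under its centre.
- glue_bottle: White bottle, 56 mm in diameter and 150 mm high, loose; a bystander. Origin: centre of its underside.
- screw_jar: Glass jar with a steel lid, 64 mm in diameter and 75 mm high, loose; a bystander. Origin: centre of its underside.
- brush_cup: Open steel cup, 80 mm in diameter and 95 mm high, loose; a bystander. Origin: centre of its underside.
- wax_tin: Flat round tin, 70 mm in diameter and 30 mm high, loose on top of the sander's hood; a bystander. Origin: centre of its underside.
Mind the look-alikes: they are no part of the job. Leave any pink or yellow look-alike of the station alone.

How it is judged:
By the outcome, as a careful person would: the job done as asked, in the order asked, and still so for the second after the job is handed in, with the robot touching nothing.
It also fails if it takes over 67 s, if anything falls off the work surface, if the arm or the gripper's body presses on something with over 40 N, if the wrist force passes 120 N, or if a joint passes its speed limit or range.

## Robot

A 6-joint arm with a two-finger parallel gripper is mounted at the origin on the work surface. World frame = base frame: x ahead of the robot, y to its left, z up, the work surface at z = 0. Lengths are in m, angles in degrees, forces in N, time in s.
With the tool pointing down it reaches from about 0.4 to 0.825 m from the base axis. Payload 7 kg.
Tool frame: the origin (TCP) lies at the very end of the fingers, on their centre line; the grasp point (between the pads) lies 19 mm behind it (ctrl.tcp_to_grasp is the distance from the TCP to the grasp point, in m); z points along the fingers, x is the direction in which the jaws open and shut, and the axes are right-handed (so a half turn about z gives the same grasp; the last joint's range is limited). The gripper opens to 88 mm and grips with 3 to 60 N. Pads are 19 mm wide; open, the fingers measure 130 mm over their backs; the gripper's body (78 mm by 193 mm) begins 47 mm behind the grasp point.
Start: joints at [89.101, 20.546, 0.682, 0, -70.136, -16.507], TCP at [0.202, 0.644, 0.227] pointing down, gripper open.
Joint ranges: [-176.03, 176.03], [-82.01, 121.73], [-58.28, 71.71], [-173.87, 95.51], [-174.79, -0.11], [-173.66, 173.66]. Speed limits (degrees/s): [136.94, 136.94, 172.46, 180, 180, 180].

## Interface

Orientations are given as [roll, pitch, yaw] about the fixed x, y, z axes, in that order (R = Rz(yaw) Ry(pitch) Rx(roll)).
In Python, from plant import sensors, vision, ticket, ctrl gives the robot as it stands. The module is installed in compiled form; this text tells all that it offers.
- The arm moves only by the tool drive_tool, never from a script. Its argument "moves" is a list of rows, each a list of 6 numbers: the shift along the tool's x, y, z in units of 0.15 m (1.0 is 0.15 m), then the turn, a rotation vector about the tool's x, y, z in units of 60 degrees (1.0 is 60 degrees). In form: [[dx, dy, dz, rx, ry, rz], ...]. A call has 1 to 8 rows; each row is the pose to reach, as a shift and turn from the pose measured when the call began, along the tool's axes at that moment; what a row does not reach only later rows make up. A row lasts 1/10 s, in which the tool goes at most 50 mm and 8.59 degrees, less where a joint would pass 70% of its speed; a pose out of reach is approached as far as the arm can. A call with a number of a shift or a turn outside -1 to 1 is refused whole. A call with a gripper value outside its range is refused whole. "fingers" is the opening, from -1 (shut) to 1 (fully open), set as the call begins (left out, the last holds). The fingers move at their own pace and stop on an object; the grip force is fixed at half the most. Time passes only in rows, so rows that repeat a pose let the fingers close. It gives the time, the measured TCP pose, the force and the opening at its end, in the units of the state.
- sensors.get_obs(): the state, without advancing time (a new reading comes with each control period).
- vision.snapshot(name): name is "scene" or "top" or "wrist"; returns a dict with "pixels" (420x560x3 uint8, red, green, blue), "fx", "fy", "cx", "cy" (pixels), "R" (3x3) and "t" (3): a world point X has camera coordinates R X + t. Camera axes: x right, y down, z forward; pixel columns grow to the right and rows downward; lengths in m; the calibration is good to about 2 mm. A picture is of the moment at which its call begins. There is no depth.
- ticket.close_job(): hands the job in, once; it reports no verdict.
The state is a dict: "clock": time; "joint_pos": joint angles; "qvel": joint speeds; "tau": joint torques, N m; "tool_pos": TCP position; "orientation": TCP orientation; "force": force on the tool from outside, world axes, zero at the start; "moment": the same for the moment, N m; "opening": finger opening in m.
Only numpy, scipy, OpenCV 4.12 (cv2) and the standard library are available. Lean on these libraries where they do the work, as an engineer would, in place of code of your own. Each camera call takes 0.05 s, during which the arm holds its last target.

## Working session

There is one attempt and no reset: what is moved stays moved. The work goes in short steps, Python scripts to look and compute and a tool call to move; the robot and the scene stay as the last step left them, time stands still between calls to the robot, and variables do not carry over. Pictures are saved under pics/ and viewed, and the job is handed in when it is done.

Besides the shell and the picture viewer there is one more tool, called in YAML: its name, and indented under it one key for each argument. drive_tool: Moves the arm, as the interface text tells. Shifts and turns lie within -1 to 1; 1 stands for 0.15 m of shift or 60 degrees of turn. Its arguments: {"type":"object","properties":{"moves":{"type":"array"},"fingers":{"type":"number"}},"required":["moves"]}

```bash
mkdir -p pics; cat > h.py <<'E'
import numpy as np, cv2, pickle
from plant import sensors, vision, ticket, ctrl
def snap(name,fn):
    s=vision.snapshot(name); cv2.imwrite('pics/'+fn+'.png',cv2.cvtColor(s['pixels'],cv2.COLOR_RGB2BGR)); pickle.dump(s,open('pics/'+fn+'.pkl','wb')); return s
def load(fn): return pickle.load(open('pics/'+fn+'.pkl','rb'))
def ray(s,u,v,z):
    R=np.array(s['R']);t=np.array(s['t']);c=-R.T@t
    d=R.T@np.array([(u-s['cx'])/s['fx'],(v-s['cy'])/s['fy'],1]); return c+d*(z-c[2])/d[2]
def proj(s,X):
    p=np.array(s['R'])@np.array(X)+np.array(s['t']); return s['fx']*p[0]/p[2]+s['cx'],s['fy']*p[1]/p[2]+s['cy']
E
python3 - <<'E'
from h import *
for n in ['scene','top','wrist']:
    s=snap(n,n+'0'); print(n,s['fx'],s['cx'],s['cy'],-np.array(s['R']).T@np.array(s['t']),np.round(s['R'],3).tolist())
print(sensors.get_obs())
E
```

```text
scene 409.69845776408675 277.3975730871575 203.86957519264706 [ 1.4479318  -0.46345819  0.90697565] [[0.412, 0.911, -0.009], [0.567, -0.264, -0.78], [-0.713, 0.317, -0.625]]
top 395.99074796925544 283.6960668038443 206.0864677001463 [ 0.29893913 -0.10300386  1.1962962 ] [[-0.018, -1.0, -0.002], [-0.978, 0.018, -0.21], [0.21, -0.002, -0.978]]
wrist 356.59422356349177 281.11910586445975 204.65116480120744 [0.28032452 0.6197214  0.38219952] [[-0.3, -0.954, 0.001], [-0.91, 0.286, 0.3], [-0.286, 0.089, -0.954]]
{'clock': 0.15, 'joint_pos': array([ 8.90992163e+01,  2.05828368e+01,  6.45147748e-01, -1.58469979e-02,
       -7.01364243e+01, -1.65076605e+01]), 'qvel': array([ 0.05300391, -0.13683927,  0.17040612,  0.10638426,  0.02612714,
       -0.08475789]), 'tau': array([-1.41224209e-03, -5.83275139e+01,  2.93290812e+01,  7.00127631e+00,
        8.79541039e-03, -9.72103908e-05]), 'tool_pos': array([0.20184639, 0.64371215, 0.22581959]), 'orientation': array([-1.79993224e+02, -7.52921665e-02, -1.07413843e+02]), 'force': array([-0.19671983, -0.56317131,  0.56294691]), 'moment': array([ 0.03835273,  0.04025616, -0.00233695]), 'opening': 0.0878481475290189}
```

View pics/scene0.png

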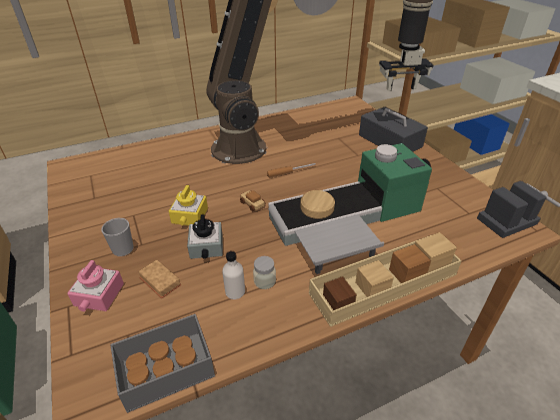

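View pics/top0.png

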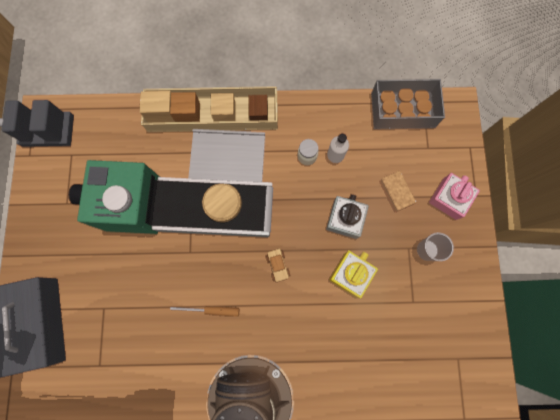

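View pics/wrist0.png

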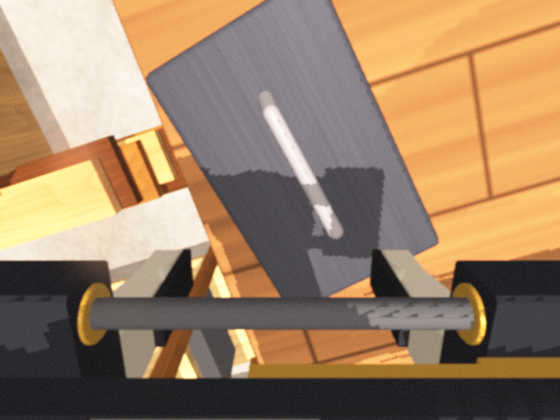

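The scene and top views show the grey station with the black button near top px (348,215), the blank at (222,202), the shelf at (228,157) and the hood at left. The yellow (355,272) and pink (456,195) look-alikes are to be left alone. I'll zoom in.

```bash
python3 - <<'E'
from h import *
t=cv2.imread('pics/top0.png'); s=cv2.imread('pics/scene0.png')
cv2.imwrite('pics/a.png',cv2.resize(t[180:250,310:390],None,fx=8,fy=8,interpolation=cv2.INTER_CUBIC)[:560,:640])
cv2.imwrite('pics/b.png',cv2.resize(t[125:245,140:290],None,fx=5,fy=5,interpolation=cv2.INTER_CUBIC))
cv2.imwrite('pics/c.png',cv2.resize(s[205:265,170:240],None,fx=9,fy=9,interpolation=cv2.INTER_CUBIC))
T=load('top0')
for n,u,v,z in [('btn',350,213,.09),('blank top',222,202,.098),('shelf',228,157,.06),('belt end R t',272,180,.06),('belt R b',270,235,.06)]: print(n,ray(T,u,v,z))
E
```

```text
btn [ 0.51253329 -0.29329857  0.09      ]
blank top [0.54969182 0.07019214 0.098     ]
shelf [0.69719567 0.06006949 0.06      ]
belt end R t [ 0.62271577 -0.07173336  0.06      ]
belt R b [ 0.45795554 -0.06393829  0.06      ]
```

View pics/a.png

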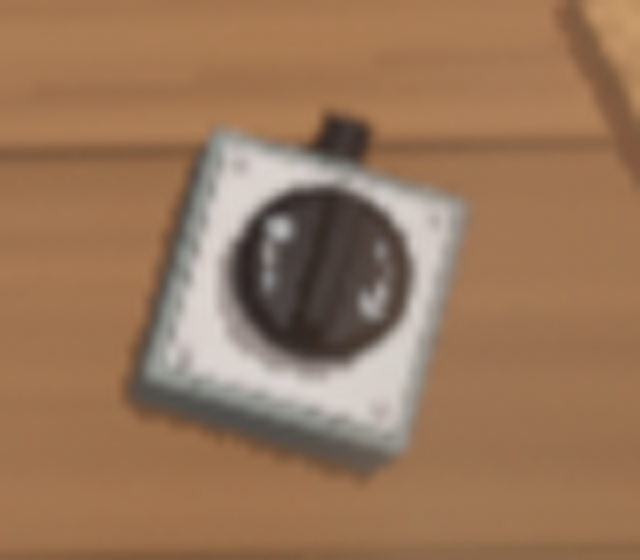

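View pics/b.png

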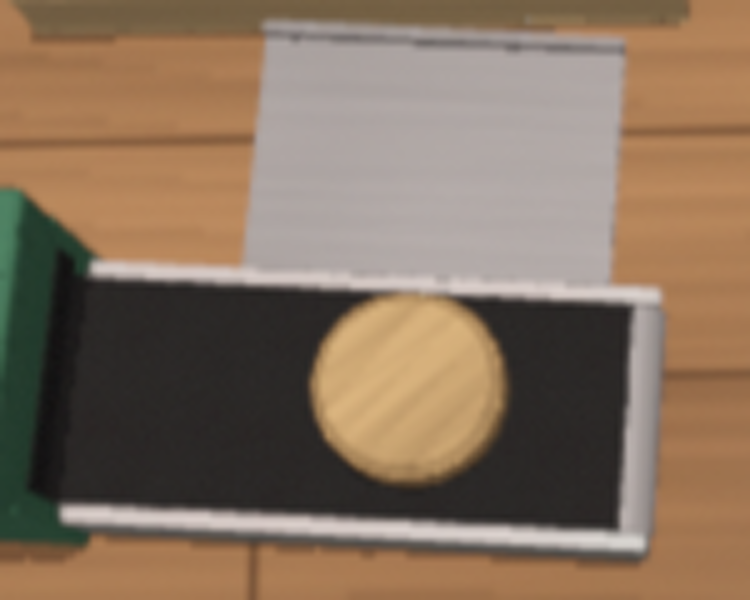

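View pics/c.png

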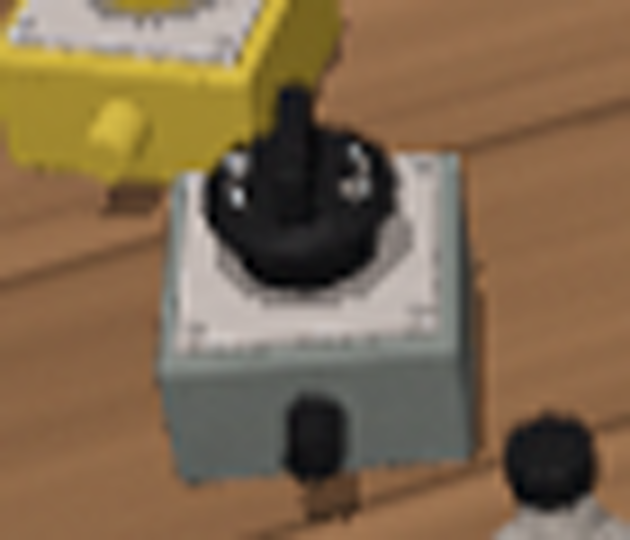

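```bash
python3 - <<'E'
from h import *
T=load('top0');S=load('scene0')
def o(c,f,x0,y0): return ((c[0]+.5)/f-.5+x0,(c[1]+.5)/f-.5+y0)
P=[ray(T,*o(c,8,310,180),.06)[:2] for c in [(220,130),(468,205),(405,455),(147,380)]]
P=np.array(P); print('station corners',P.round(4).tolist(),'c',P.mean(0), 'sides',[np.linalg.norm(P[i]-P[i-1]).round(4) for i in range(4)])
for i in range(4):
    d=P[i]-P[i-1]; print(np.degrees(np.arctan2(d[1],d[0])).round(1),end=' ')
# dome in top: dark mask
def domec(s,x0,x1,y0,y1,name):
    g=s['pixels'][y0:y1,x0:x1].max(2); m=((g<75)*255).astype(np.uint8)
    cs,_=cv2.findContours(m,cv2.RETR_EXTERNAL,cv2.CHAIN_APPROX_NONE)
    for c in sorted(cs,key=cv2.contourArea)[-3:]:
        if len(c)>4: print(name,cv2.contourArea(c),np.array(cv2.fitEllipse(c)[0])+[x0,y0],cv2.boundingRect(c))
print();domec(T,310,390,190,250,'top');domec(S,170,240,205,265,'scene')
print('dome c',ray(T,*o((322,273),8,310,180),.09))
# bar ends on top (z .113)
for n,c in [('barup',(340,190)),('bardn',(300,355))]: print(n,ray(T,*o(c,8,310,180),.105))
# scene bar top
print('bartop far end scene',ray(S,*o((295,85),9,170,205),.113))
# sander
for n,c,z in [('rail far R',(660,290),.059),('rail near R',(640,552),.059),('rail far L',(92,262),.059),('rail near L',(62,508),.059),('belt far R',(632,303),.06),('belt near R',(618,528),.06),('shelf nr R',(610,283),.0595),('shelf far R',(625,50),.0595),('shelf far L',(265,38),.0595),('shelf near L',(243,267),.0595)]:
    print(n,ray(T,*o(c,5,140,125),z).round(4))
hsv=cv2.cvtColor(T['pixels'],cv2.COLOR_RGB2HSV)
p=T['pixels'].astype(int); m=((p[...,0]>110)&(p[...,0]-p[...,2]>50)).astype(np.uint8)*255
mm=np.zeros_like(m); mm[178:228,195:250]=m[178:228,195:250]
cs,_=cv2.findContours(mm,cv2.RETR_EXTERNAL,cv2.CHAIN_APPROX_NONE); c=max(cs,key=cv2.contourArea); e=cv2.fitEllipse(c); print(e, ray(T,*e[0],.085),ray(T,*e[0],.098))
E
```

```text
station corners [[0.5707, -0.2631], [0.5407, -0.3527], [0.4489, -0.3242], [0.478, -0.2323]] c [ 0.50956043 -0.29304647] sides [np.float64(0.0977), np.float64(0.0945), np.float64(0.0961), np.float64(0.0964)]
-18.4 -108.5 162.7 72.4 
top 12.0 [352.5 197. ] (40, 5, 6, 5)
top 212.0 [347.56563187 213.32724571] (30, 14, 17, 20)
scene 49.0 [204.64660263 253.44930267] (31, 44, 8, 10)
scene 71.0 [230.59095383 255.99253082] (56, 46, 10, 11)
scene 283.5 [203.20114517 226.67596245] (23, 9, 21, 24)
dome c [ 0.51055236 -0.29265887  0.09      ]
barup [ 0.53735723 -0.29802564  0.105     ]
bardn [ 0.47871771 -0.28086114  0.105     ]
bartop far end scene [ 0.4915596  -0.28643316  0.113     ]
rail far R [ 0.615  -0.0704  0.059 ]
rail near R [ 0.4582 -0.057   0.059 ]
rail far L [0.6388 0.2686 0.059 ]
rail near L [0.4903 0.2789 0.059 ]
belt far R [ 0.607  -0.0537  0.06  ]
belt near R [ 0.4723 -0.0444  0.06  ]
shelf nr R [ 0.6197 -0.0407  0.0595]
shelf far R [ 0.7671 -0.0509  0.0595]
shelf far L [0.7792 0.1694 0.0595]
shelf near L [0.6338 0.1782 0.0595]
((221.23875427246094, 201.83946228027344), (36.69850540161133, 38.02613830566406), 76.19356536865234) [0.55317504 0.07443999 0.085     ] [0.55020097 0.07236425 0.098     ]
```

drive_tool:
  moves:
    - [0,0,-0.3,0,0,0]
    - [0,0,-0.6,0,0,0]
    - [0,-0.2,-0.9,0,0,0]
    - [0,-0.5,-0.9,0,0,0]
    - [0.1,-0.8,-0.9,0,0,0]
    - [0.3,-1,-0.9,0,0,0]
  fingers: -1

```text
clock: 0.75
tool_pos: [0.3336, 0.5555, 0.3594]
orientation: [-180.0, -0.2, -107.5]
force: [-0.1, 0.2, -0.0]
opening: 0.045
```

drive_tool:
  moves:
    - [0.2,-0.2,0,0,0,0]
    - [0.4,-0.4,0,0,0,0]
    - [0.6,-0.6,0,0,0,0]
    - [0.8,-0.8,0,0,0,0]
    - [1,-1,0,0,0,0]

```text
clock: 1.25
tool_pos: [0.4321, 0.3657, 0.3598]
orientation: [-180.0, -0.2, -107.5]
force: [1.3, 1.0, 0.0]
opening: 0.0054
```

drive_tool:
  moves:
    - [0.2,-0.2,0,0,0,0]
    - [0.4,-0.4,0,0,0,0]
    - [0.6,-0.6,0,0,0,0]
    - [0.8,-0.8,0,0,0,0]
    - [1,-1,0,0,0,0]

```text
clock: 1.75
tool_pos: [0.5305, 0.1759, 0.3603]
orientation: [180.0, -0.2, -107.4]
force: [1.0, 0.2, -0.7]
opening: 0.0003
```

drive_tool:
  moves:
    - [0.25,-0.1,0,0,0,0]
    - [0.5,-0.2,0,0,0,0]
    - [0.75,-0.3,0,0,0,0]
    - [1,-0.4,0,0,0,0]

```text
clock: 2.15
tool_pos: [0.5425, 0.0131, 0.3606]
orientation: [180.0, -0.2, -107.4]
force: [-0.5, 0.8, -0.2]
opening: 0.0003
```

drive_tool:
  moves:
    - [0.25,-0.1,0,0,0,0]
    - [0.5,-0.2,0,0,0,0]
    - [0.75,-0.3,0,0,0,0]
    - [1,-0.4,0,0,0,0]

```text
clock: 2.55
tool_pos: [0.5545, -0.1495, 0.3611]
orientation: [180.0, -0.2, -107.4]
force: [0.9, 0.4, 0.2]
opening: 0.001
```

drive_tool:
  moves:
    - [0.2,0,0.2,0,0,0]
    - [0.4,0,0.4,0,0,0]
    - [0.6,0,0.6,0,0,0]
    - [0.65,0,0.8,0,0,0]
    - [0.65,0,0.8,0,0,0]

```text
clock: 3.05
tool_pos: [0.5221, -0.2433, 0.237]
orientation: [179.5, -0.2, -107.6]
force: [0.0, 0.1, -0.1]
opening: 0.0007
```

```bash
python3 - <<'E'
from h import *
o=sensors.get_obs(); print(o['tool_pos'],o['orientation'],o['joint_pos'],o['force'])
s=snap('wrist','w1'); print(-np.array(s['R']).T@np.array(s['t']))
E
```

```text
[ 0.52206092 -0.24332324  0.23700277] [ 179.52569478   -0.19684909 -107.58415738] [ -5.47389865  11.16668113 -10.91656562   0.09996201 -68.42183105
  77.85175371] [ 0.01365442  0.118945   -0.10488894]
[ 0.60185614 -0.26761364  0.39276586]
```

View pics/w1.png

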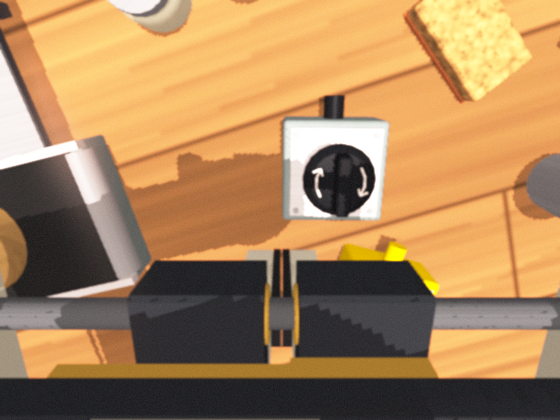

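The wrist view shows the station squarely, corners at about (285,120), (387,120), (383,219), (283,218), dome centre about (339,180), and the bar running vertically. Next I'll measure it.

```bash
python3 - <<'E'
from h import *
W=load('w1')
p=W['pixels']; c=p[90:235,265:405]
g=np.clip(c.astype(float)*2.5,0,255).astype(np.uint8)
cv2.imwrite('pics/d.png',cv2.cvtColor(cv2.resize(g,None,fx=4,fy=4,interpolation=cv2.INTER_CUBIC),cv2.COLOR_RGB2BGR))
gr=p.max(2); m=np.zeros_like(gr); m[110:228,270:400]=((gr[110:228,270:400]<90)*255)
m=cv2.morphologyEx(m,cv2.MORPH_CLOSE,np.ones((9,9),np.uint8))
cs,_=cv2.findContours(m,cv2.RETR_EXTERNAL,cv2.CHAIN_APPROX_NONE)
for k in sorted(cs,key=cv2.contourArea)[-2:]:
    e=cv2.fitEllipse(k); print(cv2.contourArea(k),e,cv2.boundingRect(k),ray(W,*e[0],.09),ray(W,*e[0],.087))
E
```

```text
146.0 ((332.92047119140625, 114.01103973388672), (9.066593170166016, 23.169757843017578), 89.79850006103516) (323, 110, 20, 9) [ 0.5701734  -0.30318745  0.09      ] [ 0.56985947 -0.30353994  0.087     ]
3809.5 ((338.683349609375, 179.37557983398438), (68.79153442382812, 70.75332641601562), 43.795875549316406) (303, 145, 72, 72) [ 0.51509201 -0.29358971  0.09      ] [ 0.5142323 -0.2938471  0.087    ]
```

View pics/d.png

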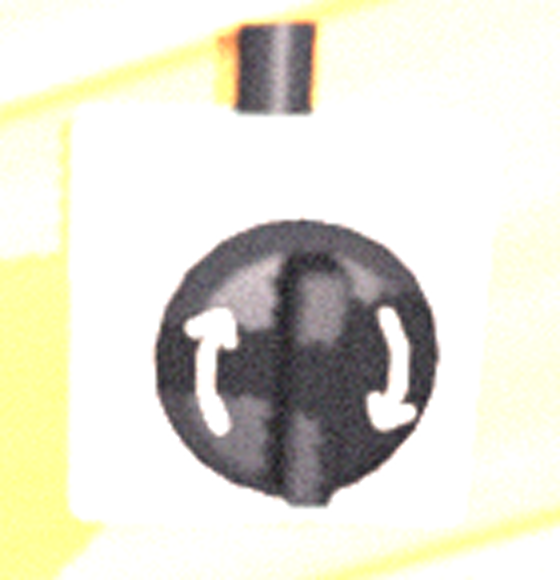

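```bash
python3 - <<'E'
from h import *
W=load('w1')
f=lambda a,b:((a+.5)/4-.5+265,(b+.5)/4-.5+90)
for n,c,z in [('dome',(296,358),.087),('bar low end',(314,503),.113),('bar far end',(320,262),.113),('bl',(72,520),.06),('tl',(72,100),.06),('tr',(492,105),.06),('br',(470,520),.06)]: print(n,ray(W,*f(*c),z).round(4))
E
```

```text
dome [ 0.5145 -0.2939  0.087 ]
bar low end [ 0.4907 -0.2873  0.113 ]
bar far end [ 0.5393 -0.3011  0.113 ]
bl [ 0.4836 -0.2325  0.06  ]
tl [ 0.5803 -0.2631  0.06  ]
tr [ 0.5504 -0.3537  0.06  ]
br [ 0.4535 -0.3269  0.06  ]
```

drive_tool:
  moves:
    - [0.2,-0.03,0,0,0,0]
    - [0.34,-0.047,0,0,0,0]
    - [0.34,-0.047,0.2,0,0,0]
    - [0.34,-0.047,0.4,0,0,0]
    - [0.34,-0.047,0.6,0,0,0]
    - [0.34,-0.047,0.7,0,0,0]
    - [0.34,-0.047,0.74,0,0,0]
    - [0.34,-0.047,0.74,0,0,0]

```text
clock: 3.9
tool_pos: [0.5156, -0.2938, 0.13]
orientation: [179.8, -0.2, -107.4]
force: [-0.1, 0.5, 1.2]
opening: 0.0006
```

```bash
python3 - <<'E'
from h import *
o=sensors.get_obs(); print(o['tool_pos'],o['orientation'],o['force'])
snap('wrist','w2');s=snap('scene','s2')
cv2.imwrite('pics/e.png',cv2.cvtColor(cv2.resize(s['pixels'][150:265,150:270],None,fx=5,fy=5,interpolation=cv2.INTER_CUBIC),cv2.COLOR_RGB2BGR))
E
```

```text
[ 0.51561729 -0.29384986  0.12999331] [ 179.79224254   -0.23566144 -107.44512664] [-0.05508673  0.5020286   1.17224182]
```

View pics/w2.png

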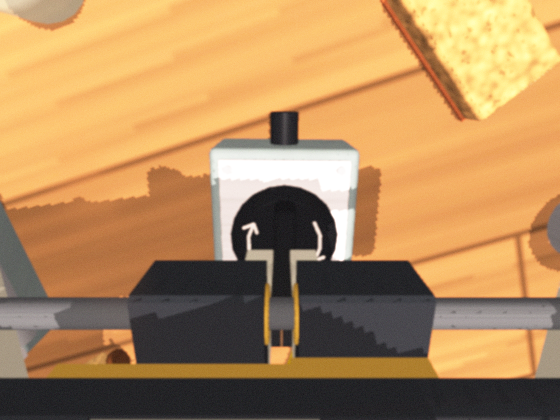

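View pics/e.png

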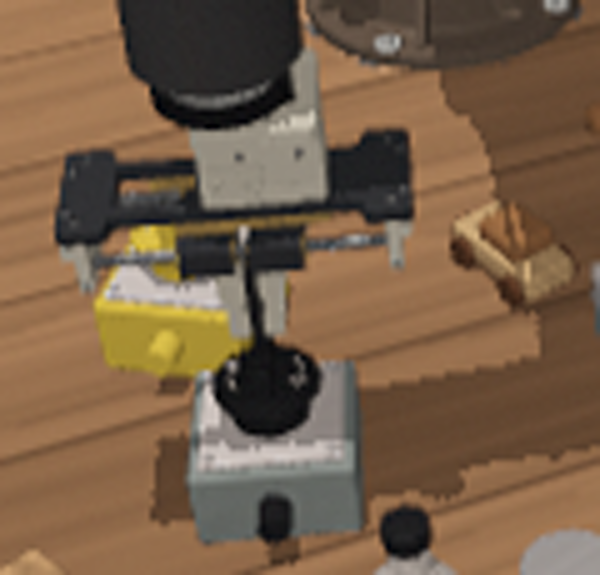

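The wrist view shows the finger gap (px 281) over the bar (px 285), so they're aligned. I'll press in small steps.

drive_tool:
  moves:
    - [0,0,0.04,0,0,0]
    - [0,0,0.08,0,0,0]
    - [0,0,0.1,0,0,0]
    - [0,0,0.11,0,0,0]
    - [0,0,0.12,0,0,0]
    - [0,0,0.13,0,0,0]
    - [0,0,0.13,0,0,0]

```text
clock: 4.7
tool_pos: [0.5159, -0.2944, 0.1116]
orientation: [179.9, -0.2, -107.5]
force: [-0.8, 1.2, 3.8]
opening: 0.0002
```

drive_tool:
  moves:
    - [0,0,0.01,0,0,0]
    - [0,0,0.02,0,0,0]
    - [0,0,0.03,0,0,0]
    - [0,0,0.03,0,0,0]

```text
clock: 5.1
tool_pos: [0.5159, -0.2944, 0.107]
orientation: [179.9, -0.2, -107.5]
force: [-0.7, 1.5, 3.6]
opening: 0.0005
```

drive_tool:
  moves:
    - [0,0,0.01,0,0,0]
    - [0,0,0.02,0,0,0]
    - [0,0,0.025,0,0,0]
    - [0,0,0.03,0,0,0]
    - [0,0,0.03,0,0,0]

```text
clock: 5.6
tool_pos: [0.5161, -0.2945, 0.1032]
orientation: [179.9, -0.3, -107.4]
force: [-2.2, 1.5, 8.9]
opening: 0.0006
```

Force is rising near the end stop, so I'll press a little more to be sure.

drive_tool:
  moves:
    - [0,0,0.01,0,0,0]
    - [0,0,0.015,0,0,0]
    - [0,0,0.015,0,0,0]

```text
clock: 5.9
tool_pos: [0.5164, -0.2948, 0.1029]
orientation: [-180.0, -0.3, -107.4]
force: [-5.5, 4.6, 18.6]
opening: 0.0007
```

drive_tool:
  moves:
    - [0,0,-0.02,0,0,0]
    - [0,0,-0.06,0,0,0]
    - [0,0,-0.2,0,0,0]
    - [0,0,-0.4,0,0,0]
    - [0,0,-0.65,0,0,0]
    - [-0.1,0,-0.9,0,0,0]
    - [-0.34,0.047,-0.9,0,0,0]
    - [-0.34,0.047,-0.9,0,0,0]
  fingers: -1

```text
clock: 6.7
tool_pos: [0.5261, -0.241, 0.239]
orientation: [-179.8, -0.2, -107.3]
force: [0.4, 0.5, -0.7]
opening: 0.0003
```

```bash
python3 - <<'E'
from h import *
o=sensors.get_obs(); print(o['tool_pos'],o['orientation'],o['force'])
W=snap('wrist','w3');S=snap('scene','s3');snap('top','t3')
g=np.clip(W['pixels'][90:235,265:405].astype(float)*2.5,0,255).astype(np.uint8)
a=cv2.resize(g,(400,414),interpolation=cv2.INTER_CUBIC)
b=cv2.resize(S['pixels'][205:265,170:240],(350,300),interpolation=cv2.INTER_CUBIC)
b0=cv2.resize(load('scene0')['pixels'][205:265,170:240],(350,300),interpolation=cv2.INTER_CUBIC)
im=np.zeros((600,760,3),np.uint8); im[:414,:400]=a; im[:300,400:750]=b0; im[300:,400:750]=b
cv2.imwrite('pics/f.png',im[...,::-1])
E
```

```text
[ 0.52613968 -0.24097895  0.23904529] [-179.82807999   -0.20655361 -107.30762699] [ 0.44741029  0.50138009 -0.67861814]
```

View pics/f.png

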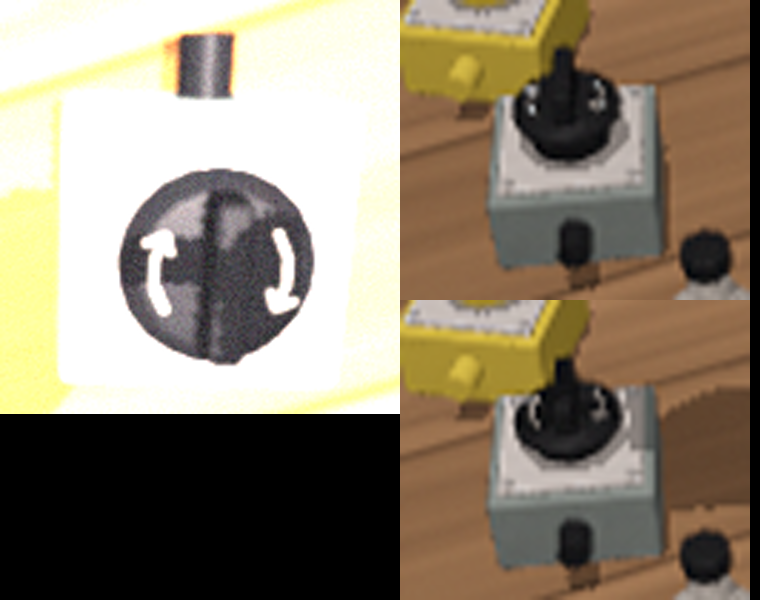

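The dome sits lower in the scene view and stays there with nothing touching it, so the button is latched. Now over to the blank.

drive_tool:
  moves:
    - [-0.25,0.1,0,0,0,0]
    - [-0.5,0.22,0,0,0,0]
    - [-0.75,0.35,0,0,0,0]
    - [-1,0.5,0,0,0,0]
  fingers: 0.14

```text
clock: 7.25
tool_pos: [0.4978, -0.0772, 0.2358]
orientation: [179.9, -0.3, -107.4]
force: [1.6, 0.7, -0.9]
opening: 0.0272
```

drive_tool:
  moves:
    - [-0.25,0.1,0,0,0,-0.1]
    - [-0.5,0.25,0,0,0,-0.2]
    - [-0.75,0.4,0,0,0,-0.222]
    - [-0.95,0.5,0,0,0,-0.222]
    - [-0.95,0.5,0,0,0,-0.222]
    - [-0.95,0.5,0,0,0,-0.222]

```text
clock: 7.85
tool_pos: [0.469, 0.0813, 0.2345]
orientation: [179.8, -0.4, -94.1]
force: [-0.1, -1.0, -0.7]
opening: 0.0499
```

```bash
python3 - <<'E'
from h import *
o=sensors.get_obs(); print(o['tool_pos'],o['orientation'],o['joint_pos'],o['opening'])
W=snap('wrist','w4')
E
```

```text
[0.46895259 0.0812886  0.23454554] [179.79045033  -0.35866071 -94.05535861] [ 33.73353913   1.31070953 -22.63793763   0.16913723 -66.43681772
  52.14231052] 0.04989100341398737
```

View pics/w4.png

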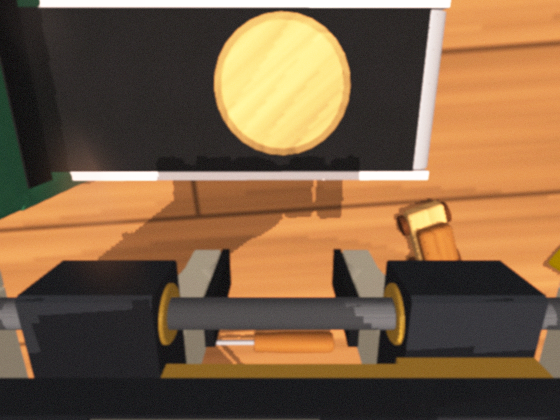

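The wrist view shows the blank centred at about (282,83), the near rail edge along row ~179 and the belt end at column ~430. The tool is square to the belt.

```bash
python3 - <<'E'
from h import *
W=load('w4'); p=W['pixels'].astype(int)
m=(((p[...,0]>120)&(p[...,0]-p[...,2]>50))*255).astype(np.uint8); mm=np.zeros_like(m); mm[10:158,205:360]=m[10:158,205:360]
c=max(cv2.findContours(mm,cv2.RETR_EXTERNAL,cv2.CHAIN_APPROX_NONE)[0],key=cv2.contourArea); e=cv2.fitEllipse(c); print(e,ray(W,*e[0],.09),ray(W,*e[0],.085))
x,y,w,h=cv2.boundingRect(c)
print('width',np.linalg.norm(ray(W,x,e[0][1],.09)-ray(W,x+w,e[0][1],.09)),'height',np.linalg.norm(ray(W,e[0][0],y,.09)-ray(W,e[0][0],y+h,.09)))
for n,u,v,z in [('near edge L',100,179,.059),('near edge R',425,179,.059),('belt near',250,171,.06),('belt far',250,9,.06),('end far R',443,10,.059),('belt end',424,100,.06)]: print(n,ray(W,u,v,z).round(4))
E
```

```text
((281.8429870605469, 82.62478637695312), (136.4402313232422, 143.71946716308594), 0.6244418025016785) [0.55792061 0.07404916 0.09      ] [0.55802575 0.07400496 0.085     ]
width 0.109348988876795 height 0.11005081336789012
near edge L [0.4843 0.2525 0.059 ]
near edge R [ 0.4618 -0.0567  0.059 ]
belt near [0.4819 0.1093 0.06  ]
belt far [0.618 0.096 0.06 ]
end far R [ 0.6062 -0.0643  0.059 ]
belt end [ 0.5349 -0.0517  0.06  ]
```

drive_tool:
  moves:
    - [0,0,0.25,0,0,0]
    - [0,0,0.5,0,0,0]
    - [0,0,0.75,0,0,0]
    - [0,0,0.9,0,0,0]
    - [0,0,0.95,0,0,0]
    - [0,0,0.95,0,0,0]

```text
clock: 8.5
tool_pos: [0.4683, 0.0785, 0.0913]
orientation: [179.7, -0.4, -94.2]
force: [-0.6, 0.4, 0.4]
opening: 0.0501
```

drive_tool:
  moves:
    - [0,0,0.06,0,0,0]
    - [0,0,0.1,0,0,0]
    - [0,0,0.13,0,0,0]
    - [0,0,0.13,0,0,0]

```text
clock: 8.9
tool_pos: [0.468, 0.0783, 0.0716]
orientation: [179.7, -0.5, -94.2]
force: [-0.3, -0.4, -0.7]
opening: 0.0503
```

drive_tool:
  moves:
    - [-0.013,0,0.025,0,0,0]
    - [-0.013,-0.04,0.025,0,0,0]
    - [-0.013,-0.08,0.025,0,0,0]
    - [-0.013,-0.12,0.025,0,0,0]
    - [-0.013,-0.15,0.025,0,0,0]
    - [-0.013,-0.18,0.025,0,0,0]
    - [-0.013,-0.21,0.025,0,0,0]
    - [-0.013,-0.24,0.025,0,0,0]

```text
clock: 9.7
tool_pos: [0.504, 0.0773, 0.0675]
orientation: [179.6, -0.5, -94.2]
force: [-1.8, -0.0, 1.1]
opening: 0.0498
```

```bash
python3 - <<'E'
from h import *
o=sensors.get_obs(); print(o['tool_pos'],o['orientation'],o['force'],o['opening'])
W=snap('wrist','w5')
E
```

```text
[0.50399517 0.07733533 0.067503  ] [179.62850441  -0.47835265 -94.22679975] [-1.80460578 -0.0378692   1.12739561] 0.04976397131509463
```

View pics/w5.png

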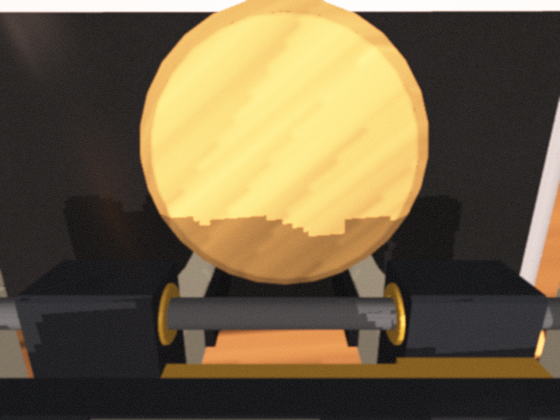

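The wrist view shows both fingers cradling the near side of the blank symmetrically, at about (200,265) and (365,265). I'll continue the slow push.

drive_tool:
  moves:
    - [0,-0.04,0,0,0,0]
    - [0,-0.08,0,0,0,0]
    - [0,-0.12,0,0,0,0]
    - [0,-0.16,0,0,0,0]
    - [0,-0.2,0,0,0,0]
    - [0,-0.24,0,0,0,0]
    - [0,-0.28,0,0,0,0]
    - [0,-0.32,0,0,0,0]

```text
clock: 10.55
tool_pos: [0.5531, 0.0739, 0.0673]
orientation: [179.7, -0.5, -94.2]
force: [-2.6, 0.4, 2.5]
opening: 0.05
```

drive_tool:
  moves:
    - [0,-0.04,0,0,0,0]
    - [0,-0.08,0,0,0,0]
    - [0,-0.12,0,0,0,0]
    - [0,-0.16,0,0,0,0]
    - [0,-0.2,0,0,0,0]
    - [0,-0.24,0,0,0,0]
    - [0,-0.28,0,0,0,0]
    - [0,-0.32,0,0,0,0]

```text
clock: 11.35
tool_pos: [0.6015, 0.0703, 0.067]
orientation: [179.7, -0.5, -94.2]
force: [-1.6, -0.0, 1.8]
opening: 0.05
```

drive_tool:
  moves:
    - [0,-0.04,0,0,0,0]
    - [0,-0.08,0,0,0,0]
    - [0,-0.12,0,0,0,0]
    - [0,-0.16,0,0,0,0]
    - [0,-0.18,0,0,0,0]
    - [0,-0.18,0,0,0,0]

```text
clock: 11.95
tool_pos: [0.629, 0.0683, 0.0667]
orientation: [179.7, -0.5, -94.2]
force: [-0.0, -0.8, 0.0]
opening: 0.0503
```

```bash
python3 - <<'E'
from h import *
o=sensors.get_obs(); print(o['tool_pos'],o['orientation'],o['force'],o['opening'])
W=snap('wrist','w6');S=snap('scene','s6')
cv2.imwrite('pics/g.png',cv2.cvtColor(cv2.resize(S['pixels'][160:290,250:410],None,fx=4.5,fy=4.5,interpolation=cv2.INTER_CUBIC),cv2.COLOR_RGB2BGR))
E
```

```text
[0.62904368 0.06829494 0.06673089] [179.68956436  -0.46783842 -94.22744277] [-0.02656368 -0.78237592  0.01092386] 0.0502516772601128
```

View pics/w6.png

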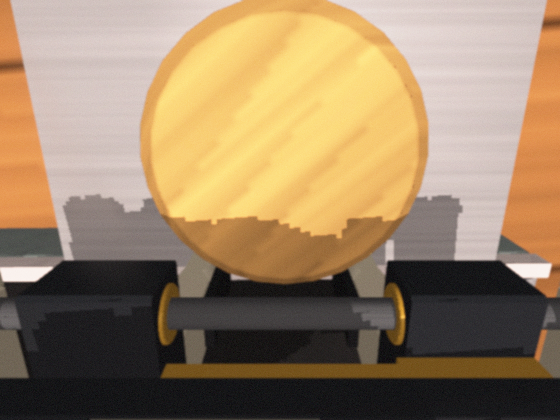

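View pics/g.png

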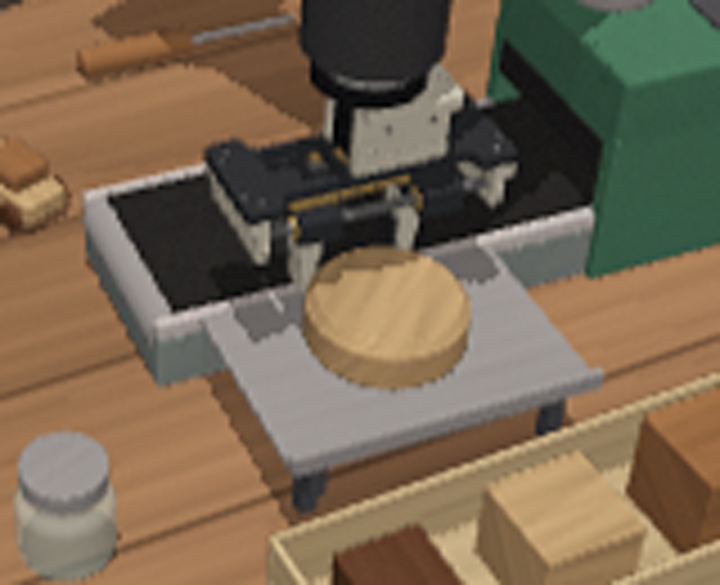

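The blank lies on the shelf and the fingers are still at the near edge. I'll measure where it sits.

```bash
cat > bl.py <<'E'
from h import *
def blank(W,x0,x1,y0,y1):
    p=W['pixels'].astype(int)
    m=(((p[...,0]>100)&(p[...,0]-p[...,2]>45))*255).astype(np.uint8); mm=np.zeros_like(m); mm[y0:y1,x0:x1]=m[y0:y1,x0:x1]
    c=max(cv2.findContours(mm,cv2.RETR_EXTERNAL,cv2.CHAIN_APPROX_NONE)[0],key=cv2.contourArea)
    return cv2.fitEllipse(cv2.convexHull(c))
E
python3 - <<'E'
from bl import *
W=load('w6'); e=blank(W,130,440,5,284); print(e,ray(W,*e[0],.089))
for n,u,v,z in [('rail outer L',30,254,.059),('rail outer R',520,252,.059),('railin',30,278,.059)]: print(n,ray(W,u,v,z))
ys=np.array([.073,.997]);xs=np.array([.997,-.073]);O=np.array([.5505,.1056])
d=ray(W,*e[0],.089)[:2]-O; print('sander xy',d@xs,d@ys)
S=load('s6')
E
```

```text
((283.86181640625, 138.20896911621094), (289.1269836425781, 290.52294921875), 56.8043098449707) [0.69497513 0.06302024 0.089     ]
rail outer L [0.64329228 0.19398308 0.059     ]
rail outer R [ 0.62525969 -0.05229014  0.059     ]
railin [0.63002159 0.19786543 0.059     ]
sander xy 0.14715003074418576 -0.03190533559058596
```

drive_tool:
  moves:
    - [0,-0.02,0,0,0,0]
    - [0,-0.04,0,0,0,0]
    - [0,-0.06,0,0,0,0]
    - [0,-0.065,0,0,0,0]
    - [0,-0.065,0,0,0,0]

```text
clock: 12.55
tool_pos: [0.6386, 0.0677, 0.0667]
orientation: [179.7, -0.5, -94.2]
force: [-0.1, -0.2, 0.2]
opening: 0.0497
```

drive_tool:
  moves:
    - [0,0.04,0,0,0,0]
    - [0,0.12,0,0,0,0]
    - [0,0.25,0,0,0,0]
    - [0,0.4,0,0,0,0]
    - [0,0.5,-0.2,0,0,0]
    - [0,0.5,-0.5,0,0,0]
    - [0,0.5,-0.8,0,0,0]
    - [0,0.5,-1,0,0,0]

```text
clock: 13.35
tool_pos: [0.5646, 0.0746, 0.2208]
orientation: [179.9, -0.4, -94.2]
force: [0.6, 0.7, -0.6]
opening: 0.0496
```

```bash
python3 - <<'E'
from bl import *
o=sensors.get_obs(); print(o['tool_pos'],o['orientation'],o['force'],o['opening'])
W=snap('wrist','w7');S=snap('scene','s7');snap('top','t7')
cv2.imwrite('pics/g7.png',cv2.cvtColor(cv2.resize(S['pixels'][160:290,250:410],None,fx=4.5,fy=4.5,interpolation=cv2.INTER_CUBIC),cv2.COLOR_RGB2BGR))
E
```

```text
[0.56455344 0.0745758  0.22079313] [179.90977232  -0.37386569 -94.18210237] [ 0.60856521  0.68640003 -0.62874012] 0.04961176207063462
```

View pics/w7.png

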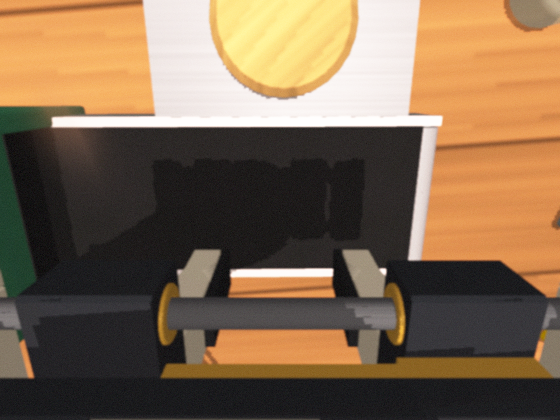

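View pics/g7.png

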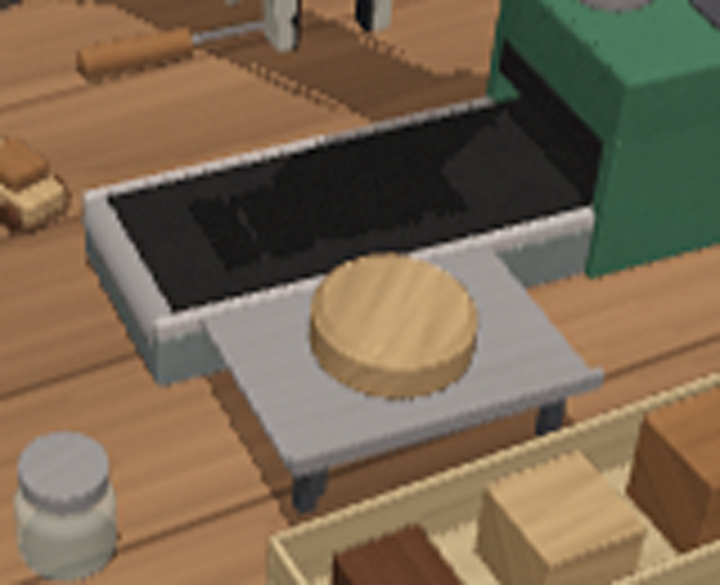

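View pics/t7.png

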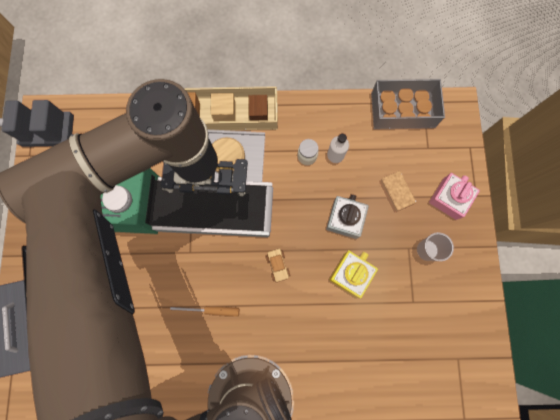

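```bash
python3 - <<'E'
from bl import *
W=load('w7')
for z in (.06,.089): print('blank edge',ray(W,283,97.5,z))
print('rail outer',ray(W,283,117,.059),'rail inner',ray(W,283,126,.059),'near outer',ray(W,283,276,.059))
print('L,R',ray(W,212,20,.089),ray(W,357,20,.089))
S=load('s7'); e=blank(S,250+65,250+107,160+54,160+90);print(e)
print(ray(S,250+393/4.5,160+307/4.5,.098))  # top face centre
print('lip inner base',ray(S,250+440/4.5,160+420/4.5,.0595))
E
```

```text
blank edge [0.64212766 0.06682093 0.06      ]
blank edge [0.64255983 0.06710171 0.089     ]
rail outer [0.62593797 0.06797308 0.059     ] rail inner [0.61829643 0.06852197 0.059     ] near outer [0.47178205 0.07904606 0.059     ]
L,R [0.70021365 0.1147519  0.089     ] [0.6925837 0.0094159 0.089    ]
((336.8071594238281, 231.9488525390625), (31.65088653564453, 37.98933410644531), 98.72671508789062)
[0.70373715 0.05873276 0.098     ]
lip inner base [0.7734657  0.05542093 0.0595    ]
```

The blank is all on the shelf, with about 16 mm clear of the rail and about 20 mm to the lip, and it lies flat. Now back to the button.

drive_tool:
  moves:
    - [0.25,0,-0.1,0,0,0]
    - [0.5,0,-0.15,0,0,0]
    - [0.75,0.05,-0.15,0,0,0]
    - [1,0.05,-0.15,0,0,0]

```text
clock: 13.9
tool_pos: [0.5446, -0.0751, 0.242]
orientation: [179.9, -0.3, -94.2]
force: [0.8, 1.2, 0.4]
opening: 0.05
```

drive_tool:
  moves:
    - [0.25,0,0,0,0,0.1]
    - [0.5,0.05,0,0,0,0.213]
    - [0.75,0.05,0,0,0,0.213]
    - [1,0.1,0,0,0,0.213]
    - [1,0.1,0,0,0,0.213]

```text
clock: 14.4
tool_pos: [0.5163, -0.2264, 0.2411]
orientation: [179.8, -0.4, -107.2]
force: [0.0, 0.7, 0.4]
opening: 0.0501
```

```bash
python3 - <<'E'
from h import *
o=sensors.get_obs(); print(o['tool_pos'],o['orientation'],o['joint_pos'].round(1),o['opening'])
R=cv2.Rodrigues(np.zeros(3))[0]
y=np.radians(o['orientation'][2]); d=np.array([.5148,-.294])-o['tool_pos'][:2]
print('dx',(d@[np.cos(y),np.sin(y)])/.15,'dy',(d@[np.sin(y),-np.cos(y)])/.15)
E
```

```text
[ 0.51629144 -0.22637351  0.24107548] [ 179.79114411   -0.35142246 -107.16629201] [ -3.6   9.7 -12.3   0.3 -68.3  76.3] 0.05008569299995492
dx 0.43369382092641945 dy -0.12356457121439703
```

drive_tool:
  moves:
    - [0.2,-0.06,0,0,0,0]
    - [0.43,-0.12,0,0,0,0]
    - [0.43,-0.12,0.2,0,0,0]
    - [0.43,-0.12,0.4,0,0,0]
    - [0.43,-0.12,0.6,0,0,0]
    - [0.43,-0.12,0.75,0,0,0]
    - [0.43,-0.12,0.75,0,0,0]
    - [0.43,-0.12,0.75,0,0,0]

```text
clock: 15.2
tool_pos: [0.5135, -0.2934, 0.1286]
orientation: [179.7, -0.4, -107.1]
force: [1.1, -0.1, -0.1]
opening: 0.0499
```

```bash
python3 - <<'E'
from h import *
o=sensors.get_obs(); print(o['tool_pos'],o['orientation'],o['joint_pos'].round(1),o['opening'])
snap('wrist','w8')
E
```

```text
[ 0.51347282 -0.2934169   0.12860383] [ 179.70359804   -0.37301841 -107.13240666] [-10.6  17.5 -17.6   0.4 -55.2  83.2] 0.049924482218050015
```

View pics/w8.png

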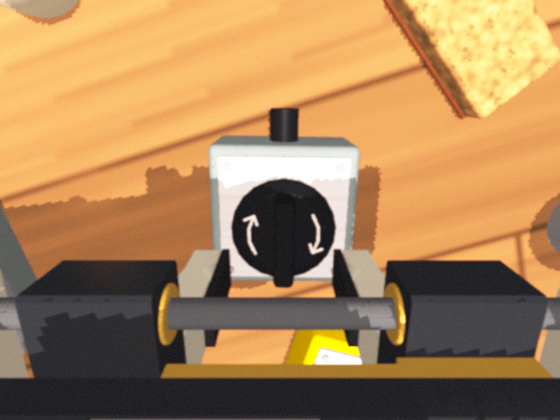

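The wrist view shows the bar (column 284) centred between the fingers (about 283). I'll lower around the bar and close loosely, so the button stays free to rise.

drive_tool:
  moves:
    - [0.01,0,0.08,0,0,0]
    - [0.01,0,0.15,0,0,0]
    - [0.01,0,0.2,0,0,0]
    - [0.01,0,0.215,0,0,0]
    - [0.01,0,0.215,0,0,0]

```text
clock: 15.75
tool_pos: [0.5134, -0.2953, 0.0968]
orientation: [179.8, -0.4, -107.1]
force: [-0.3, -0.3, -0.5]
opening: 0.0502
```

drive_tool:
  moves:
    - [0,0,0,0,0,0]
    - [0,0,0,0,0,0]
    - [0,0,0,0,0,0]
    - [0,0,0,0,0,0]
    - [0,0,0,0,0,0]
  fingers: -0.67

```text
clock: 16.25
tool_pos: [0.5134, -0.2953, 0.097]
orientation: [179.8, -0.4, -107.1]
force: [-0.1, 0.8, -0.3]
opening: 0.0172
```

drive_tool:
  moves:
    - [0,0,0,0,0,0.08]
    - [0,0,0,0,0,0.16]
    - [0,0,0,0,0,0.24]
    - [0,0,0,0,0,0.32]
    - [0,0,0,0,0,0.4]
    - [0,0,0,0,0,0.48]
    - [0,0,0,0,0,0.48]

```text
clock: 16.95
tool_pos: [0.5133, -0.2955, 0.0972]
orientation: [180.0, -0.4, -136.0]
force: [-0.5, -1.3, 0.8]
opening: 0.0146
```

```bash
python3 - <<'E'
from h import *
o=sensors.get_obs(); print(o['tool_pos'],o['orientation'],o['force'],o['moment'],o['opening'])
snap('wrist','w9')
E
```

```text
[ 0.51329106 -0.29548056  0.09717919] [ 179.99492852   -0.44763938 -136.00117594] [-0.51471556 -1.34122953  0.8461023 ] [-0.29405885  0.28187733  0.00800655] 0.014623173418484165
```

View pics/w9.png

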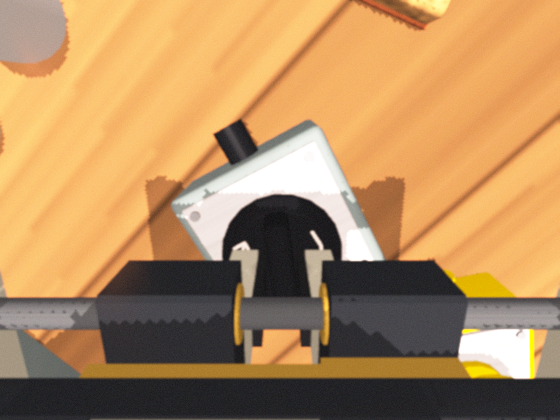

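The wrist view shows the button turning with the fingers, the bar at about (283,240) and the station tilted in view. The twist continues.

drive_tool:
  moves:
    - [0,0,0,0,0,0.08]
    - [0,0,0,0,0,0.16]
    - [0,0,0,0,0,0.24]
    - [0,0,0,0,0,0.3]
    - [0,0,0,0,0,0.34]
    - [0,0,0,0,0,0.34]
    - [0,0,0,0,0,0.34]

```text
clock: 17.7
tool_pos: [0.513, -0.2956, 0.0973]
orientation: [-179.9, -0.4, -156.1]
force: [-1.8, -2.6, 2.4]
opening: 0.0145
```

```bash
python3 - <<'E'
from h import *
o=sensors.get_obs(); print(o['tool_pos'],o['orientation'],o['force'],o['moment'],o['opening'])
snap('wrist','w10')
s=snap('scene','s10')
cv2.imwrite('pics/e10.png',cv2.cvtColor(cv2.resize(s['pixels'][150:265,150:270],None,fx=5,fy=5,interpolation=cv2.INTER_CUBIC),cv2.COLOR_RGB2BGR))
E
```

```text
[ 0.51300781 -0.29561813  0.09729375] [-179.85340421   -0.44519314 -156.08075688] [-1.83480015 -2.61542266  2.36527728] [-0.70097707  1.00948382  0.01496622] 0.014538126966419478
```

View pics/w10.png

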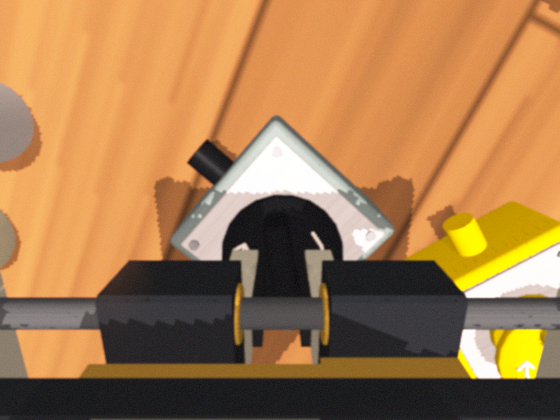

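View pics/e10.png

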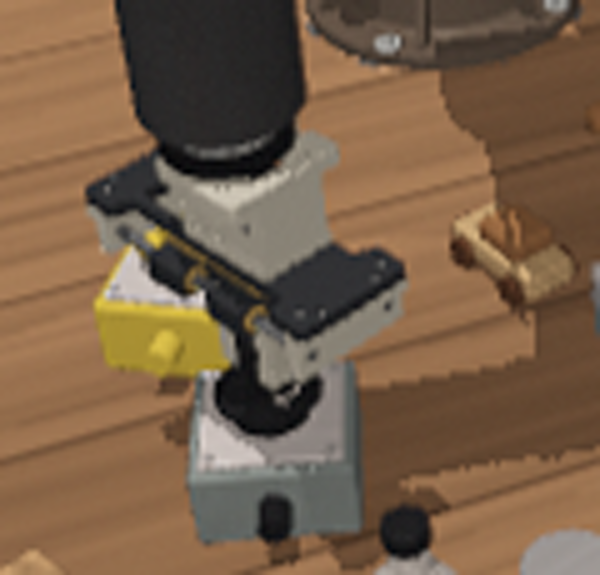

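drive_tool:
  moves:
    - [0,0,0,0,0,0.03]
    - [0,0,0,0,0,0.06]
    - [0,0,0,0,0,0.06]

```text
clock: 18.1
tool_pos: [0.5129, -0.2957, 0.0972]
orientation: [-179.8, -0.4, -159.8]
force: [-3.3, -3.1, 3.1]
opening: 0.0144
```

drive_tool:
  moves:
    - [0,0,-0.02,0,0,0]
    - [0,0,-0.04,0,0,0]
    - [0,0,-0.05,0,0,0]
    - [0,0,-0.05,0,0,0]

```text
clock: 18.5
tool_pos: [0.5127, -0.2954, 0.1045]
orientation: [-179.9, -0.5, -159.8]
force: [-2.7, -0.5, -1.0]
opening: 0.0147
```

drive_tool:
  moves:
    - [0,0,0,0,0,0]
    - [0,0,0,0,0,0]
    - [0,0,0,0,0,0]
    - [0,0,0,0,0,0]
    - [0,0,-0.1,0,0,0]
    - [0,0,-0.3,0,0,0]
    - [0,0,-0.6,0,0,0]
    - [0,0,-0.9,0,0,0]
  fingers: 0.2

```text
clock: 19.3
tool_pos: [0.5133, -0.2944, 0.2407]
orientation: [-179.9, -0.5, -159.8]
force: [1.2, -0.5, 0.2]
opening: 0.0525
```

drive_tool:
  moves:
    - [-0.2,0,0,0,0,-0.1]
    - [-0.3,0.2,0,0,0,-0.2]
    - [-0.3,0.4,0,0,0,-0.3]
    - [-0.3,0.6,0,0,0,-0.4]
    - [-0.3,0.6,0,0,0,-0.5]
    - [-0.3,0.6,0,0,0,-0.6]
    - [-0.3,0.6,0,0,0,-0.6]

```text
clock: 20.0
tool_pos: [0.5246, -0.1939, 0.2404]
orientation: [179.8, -0.4, -123.7]
force: [-0.0, 0.4, -0.9]
opening: 0.0528
```

```bash
python3 - <<'E'
from h import *
o=sensors.get_obs(); print(o['tool_pos'],o['orientation'],o['force'])
W=snap('wrist','w11');S=snap('scene','s11');snap('top','t11')
im=np.zeros((600,760,3),np.uint8)
for i,n in enumerate(['scene0','s3','s11']):
    b=cv2.resize(load(n)['pixels'][205:265,170:240],(350,300),interpolation=cv2.INTER_CUBIC); im[(i//2)*300:(i//2)*300+300,(i%2)*380:(i%2)*380+350]=b
cv2.imwrite('pics/k.png',im[...,::-1])
E
```

```text
[ 0.5245894  -0.19388786  0.24038701] [ 179.8085829    -0.43346754 -123.65443274] [-0.01749367  0.42198655 -0.88581844]
```

View pics/k.png

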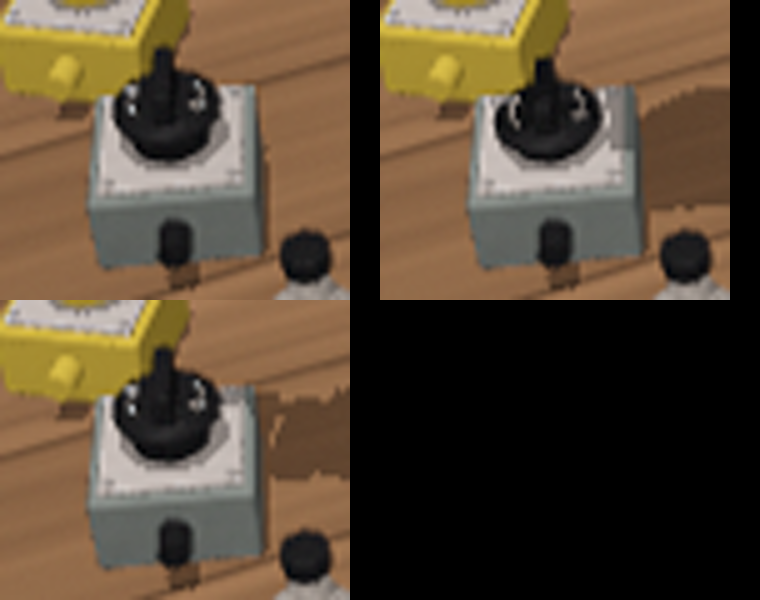

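View pics/s11.png

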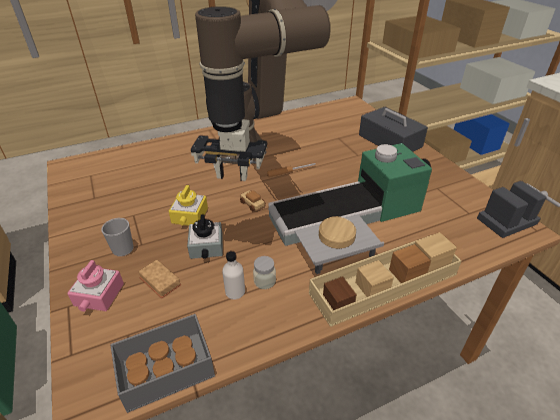

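View pics/t11.png

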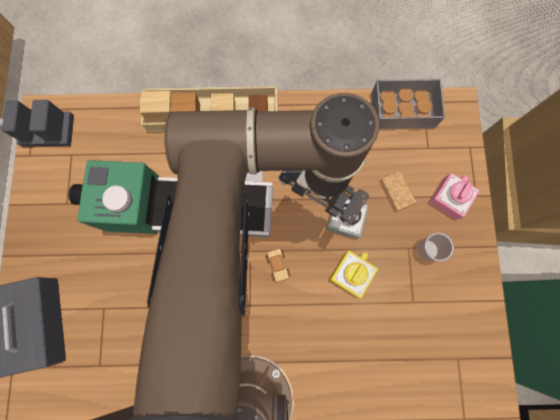

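The button is back up: its silhouette matches the start picture, with the bar top at the same row and the twist back at rest. The blank sits on the shelf at scene px (337,232), the bystanders haven't moved, and the arm is clear. I'm handing in.

```bash
python3 -c "
from plant import ticket
print(ticket.close_job())"
```

```text
the job is handed in; nothing more can be done
None
```

The job is done in the order asked and handed in at about 20 s of the 67 s allowed. The hand-in reports no verdict.

- **Press:** I pushed the stop button down with shut fingers until it was hard against its end stop (TCP at 0.103 m, about 19 N). The scene picture after I lifted off showed it staying down, latched.
- **Push:** I slid the blank across the belt with two open fingers low on its near side, at 3 N or less in the readings. It came to rest wholly on the shelf, about 16 mm clear of the rail and about 20 mm from the lip. It looked flat in the scene view.
- **Twist:** I held the bar loosely and turned the tool about 53° clockwise. The button sprang up. After I let go, its picture matched the one from the start.
- **Last checks:** The bystanders and the pink and yellow look-alikes looked unmoved in the views. The arm stood clear, at about 0.24 m height.
- **Disagreements:** The top and wrist cameras differed by about 4 to 6 mm on the button and the blank. I mostly trusted the closer wrist view. Partway through the push, one reading gave only about 6 mm clear of the rail where another gave 14 mm. I pushed 10 mm further and measured again to get the gaps above.

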